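# Slide a board carrier past its spring stop and home into the test fixture

## Task

A circuit board lies in a flat carrier at the loading end of the test fixture's track, where the tooth of a spring-loaded stop bar keeps the carrier out. With the fingertips press the stop bar fully down behind the carrier, keep it down and push the carrier from behind until its nose is over the tooth, then push on until it is fully home under the probe bridge, so that, once you let go, the tooth springs up through the slot in the carrier's tail and locks it. Only press and push: lift nothing, leave the board lying in its carrier and leave the other things on the bench alone.

Things in the scene. Friction and masses are not known exactly. Their poses are not given: they have to be found in the camera images.
- fixture: grey metal test fixture fixed to the bench, 285 mm long, 160 mm wide. Origin on the bench top, on the track's centre line; x = the way in (loading end towards probe bridge), y across, z up. Base from x = -150 to +135 mm. Between its rails is an open channel 80 mm wide, floor 3 mm above the bench; keeper lips (inner edges y = +-52, tops 31 mm high) hold the carrier down on ledges 20 mm high
- bridge (a point): centre of the top of the probe bridge, 61 mm above the bench, at fixture x = +95 mm; the bridge is 34 mm long in x and spans the track (pillars 148 mm over all), 47 mm clear below
- end_stop (a point): centre of the end stop's face, at fixture x = +125 mm, 26 mm above the bench; it halts the carrier's nose
- stop (a joint): the spring stop's travel: 0 = up, blocking the track; 0.009 m = fully down, tooth 1 mm below the carrier's underside. About 2 N start it, 5 N hold it down; it springs back when let go. The stop is one rigid steel bar with a tooth on its far end; it moves straight up and down, so pressing it anywhere lowers all of it. Once the carrier's nose is over the tooth, the carrier keeps it down
- stop_bar (a point): point on the flat top of the stop bar, on its centre line at fixture x = -115 mm, in the ribbed stretch left open behind the carrier; 18 mm above the bench when up, 9 mm when down. The bar is 30 mm wide and runs level along the middle of the channel, under the carrier, from fixture x = -145 to +48 mm
- stop_tooth (a point): centre of the top of the tooth on the stop bar: 12 mm long, 14 mm wide, 10 mm above the bar's top (28 mm above the bench when up), upright faces at fixture x = +35.5 and +47.5 mm
- carrier: black plate, 104 mm long (x), 120 wide, 6 thick, about 0.35 kg, loose in the track. Origin at the centre of its underside, axes as the fixture's; nose at x = +52 mm, tail at -52. Through its tail goes the slot for the tooth, 20 x 24 mm, centred at x = -30. Its nose starts 4 to 20 mm short of the tooth; home, the nose is within 5 mm of the end stop (origin at fixture x = 68 to 73 mm)
- push_face (a point): centre of the upright rear face of the push ledge along the carrier's tail, at the carrier's x = -52 mm, 34 mm above the bench; the ledge is 98 mm wide, 8 mm thick, top 22 mm above the carrier's underside. Push here along the fixture's +x
- board: green circuit board, 61 x 91 mm, 12 mm high with its components, lying loose in the carrier's 5 mm deep pocket; origin at the centre of its underside, z up
- multimeter: hand meter with orange sides, 150 x 76 x 40 mm, left of the fixture near the bench's front edge; bystander
- solder_spool: spool of solder wire with green flanges, 53 x 53 x 36 mm, far left; bystander
- flux_syringe: white syringe, 113 mm long, 22 mm thick, lying on the left near the vice; bystander
- cup_screws: small white cup of screws, 58 mm across, 26 mm high, standing beside the fixture's left rail; bystander
- relay_card: small circuit card, 28 x 40 x 12 mm, lying beside the fixture's left rail; bystander
- spare_board: loose circuit board, 52 x 90 x 12 mm, lying beside the fixture's right rail; not the one to be tested; bystander
- tweezers: fine steel tweezers, 118 mm long, 10 mm high, lying beside the fixture's right rail; bystander
Mind the look-alikes: they are no part of the job. What is shaped like the board but blue or brown is not meant.

How it is judged:
On the way, in this order (a step that is already met when the one before it is completed fails the run):
1. the stop bar is pressed fully down while the carrier is still short of the tooth (value of joint stop above 0.0075 m and x of carrier in the frame of fixture below -0.014 m), for 0.1 s.
2. with the stop down the carrier's nose is slid over the tooth (value of joint stop above 0.006 m and x of carrier in the frame of fixture above 0 m).
At the end, for the whole second after the job is handed in: The carrier is home (origin 66 to 76 mm along the fixture's x), locked by the stop's tooth standing up through its slot (stop within 2 mm of fully up), still on its ledges and at rest, with the board flat in its pocket (x of carrier in the frame of fixture between 0.066 and 0.076 m and value of joint stop below 0.002 m and z of carrier in the frame of fixture below 0.0235 m and z of board in the frame of carrier below 0.009 m and horizontal distance between board and carrier below 0.022 m and linear speed of carrier below 0.01 m/s); the robot touches nothing.
It fails at once if the carrier is lifted or tipped out of its track (z of carrier in the frame of fixture above 0.026 m or angle between carrier's own z axis and vertical above 0.1 rad).
It fails at once if the board is lifted or thrown out of its pocket (z of board in the frame of carrier above 0.012 m).
It fails at once if another thing on the bench is lifted or moved by more than 20 mm (distance of any of multimeter, solder_spool, flux_syringe, cup_screws, relay_card, spare_board, tweezers from where it was at the start of the episode above 0.02 m).
It also fails if it takes over 38 s, if anything falls off the work surface, if the arm or the gripper's body presses on something with over 40 N, if the wrist force passes 120 N, or if a joint passes its speed limit or range.

## Robot

A 6-joint arm with a two-finger parallel gripper is mounted at the origin on a cart in front of the work surface, level with it; the furniture and walls round the work are solid. World frame = base frame: x ahead of the robot, y to its left, z up, the work surface at z = 0. Lengths are in m, angles in rad, forces in N, time in s.
With the tool pointing down it reaches from about 0.375 to 0.9 m from the base axis. Payload 3.1 kg.
Tool frame: the origin (TCP) lies between the finger pads; the fingertips stand 25 mm ahead of it and the grasp point (between the pads) lies 6 mm ahead of it; z points along the fingers, y is the line along which they close (so a half turn about z gives the same grasp; the last joint's range is limited). The gripper opens to 87 mm and grips with 3 to 60 N. Pads are 19 mm wide; open, the fingers measure 117 mm over their backs; the gripper's body (75 mm by 190 mm) begins 51 mm behind the grasp point.
Start: joints at [1.002, 0.527, 1.433, -0, 1.181, -0.178], TCP at [0.238, 0.578, 0.248] pointing down, gripper open.
Joint ranges: [-3.08, 3.08], [-0.75, 2.2], [0.22, 2.44], [-1.43, 4.57], [0, 2.65], [-2.85, 2.85]. Speed limits (rad/s): [2.79, 2.79, 3.14, 3.14, 3.14, 3.14].

## Interface

Orientations are given as a rotation vector (axis times angle).
In Python, from bench import r gives the robot as it stands. Calls block until the motion is done:
- r.move_ptp(position, orientation): joint-space move of the TCP to a pose.
- r.move_straight(position, frame=None, max_speed=0.15, guard=None): straight line of the TCP; frame=None keeps the orientation; max_speed is the mean speed in m/s. With guard (N) it stops when the force on the tool has changed by that much, and returns True; else False.
- r.set_joints(angles): joint-space move.
- r.ungrasp() and r.grasp(f_grip=None): open the fingers fully, or close them until they stop; f_grip is the grip in N (None keeps the last).
- r.hold(seconds).
- r.inverse_kinematics(position, orientation): joint angles nearest the present ones, or None.
- r.read_state(): the state.
- r.capture(name): name is "scene" or "side" or "wrist"; returns a dict with "img" (420x560x3 uint8, red, green, blue), "depth" (420x560 float32, m along the optical axis (not along the pixel's ray), 0 where there is no reading), "mtx" (3x3 intrinsics, pixels), "rvec" (rotation vector, rad) and "tvec" (3), from world to camera coordinates, as OpenCV has them; the wrist camera has in their place "hand_eye" (4x4, takes a point from camera to tool coordinates, whose origin is the TCP and whose axes are the flange's). Camera axes: x right, y down, z forward; pixel columns grow to the right and rows downward; lengths in m; the calibration is good to about 2 mm. A picture is of the moment at which its call begins: read the wrist's pose just before it.
A pose or a line that the arm cannot do raises r.PlanningError and nothing moves.
- r.job_done(): hands the job in; it is judged then, once.
The state is a dict: "clock": time; "joint_positions": joint angles; "qvel": joint speeds; "joint_torque": joint torques, N m; "eef_pos": TCP position; "orientation": TCP orientation; "wrist_force": force on the tool from outside, world axes, zero at the start; "wrist_torque": the same for the moment, N m; "opening": finger opening in m; "gripper_force": force on a finger pad.
Only numpy, scipy, OpenCV 4.12 (cv2) and the standard library are available. Lean on these libraries where they do the work, as an engineer would, in place of code of your own. Each camera call takes 0.05 s, during which the arm holds its last target. There are 200 camera calls.

## Working session

There is one attempt and no reset: what is moved stays moved. The work goes in short steps, each a Python script; the robot and the scene stay as the last script left them, time stands still between calls to the robot, and variables do not carry over. Pictures are saved under pics/ and viewed, at most 11 in all, crops included, and the job is handed in when it is done.

```bash
mkdir -p pics; ls
python3 - <<'E'
from bench import r
import cv2,numpy as np
for n in("scene","side"):
    c=r.capture(n); cv2.imwrite(f"pics/{n}1.png",cv2.cvtColor(c["img"],cv2.COLOR_RGB2BGR)); np.savez(f"{n}1.npz",**c)
s=r.read_state();print(s["clock"],s["eef_pos"],s["orientation"],s["opening"])
E
```

```text
pics
0.1 [0.23770895 0.57735329 0.246661  ] [-6.09810322e-01 -3.08112750e+00  2.89692179e-03] 0.08698798942339467
```

View pics/scene1.png

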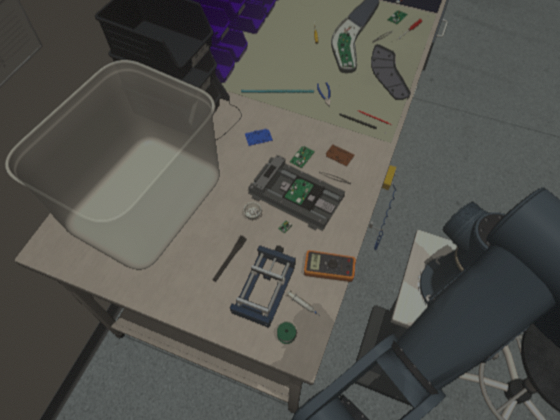

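View pics/side1.png

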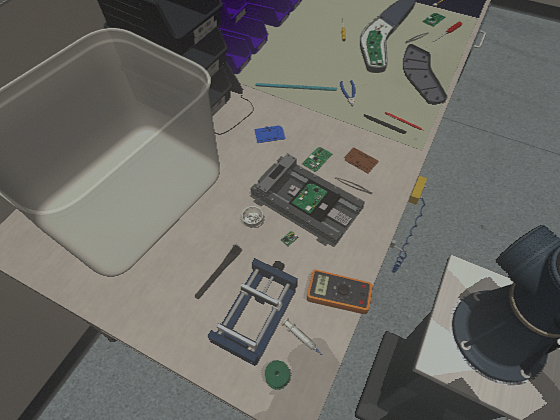

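Both views show the fixture at scene (297,192) / side (310,198), with its bridge at the upper left (scene 265,177) and its loading end at the lower right (scene 335,215). Board candidates:
- Green board in the carrier: scene (299,189), side (313,196).
- Loose green spare: scene (302,155).
- Relay card: scene (285,226).
- Blue: scene (258,136).
- Brown: scene (340,155).

I choose the one in the carrier and check it in a crop.

Run:
```python
import cv2,numpy as np
a=cv2.imread("pics/side1.png")[145:250,240:380]
cv2.imwrite("pics/crop1.png",cv2.resize(a,None,fx=5.5,fy=5.5,interpolation=cv2.INTER_CUBIC))
c=np.load("side1.npz");R=cv2.Rodrigues(c["rvec"])[0];K=c["mtx"]
def P(u,v):
    d=np.median(c["depth"][v-1:v+2,u-1:u+2]);p=np.linalg.inv(K)@[u,v,1]*d
    return R.T@(p-c["tvec"].ravel())
for n,u,v in [("board",313,196),("bridge",273,174),("open end",345,215),("bench",280,260)]: print(n,P(u,v).round(4))
print("cam",(-R.T@c["tvec"].ravel()).round(3))
```

```text
board [ 0.5408 -0.1451  0.0285]
bridge [ 0.6638 -0.1411  0.0619]
open end [ 0.4387 -0.1332  0.0187]
bench [0.5393 0.0602 0.0012]
cam [0.317 0.468 0.951]
```

View pics/crop1.png

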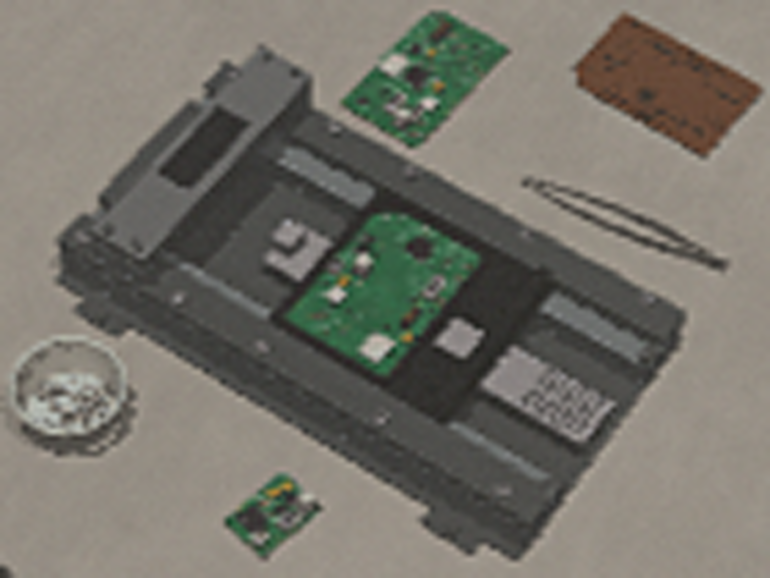

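The crop confirms the green board in the black carrier. The carrier's nose is just short of the tooth at about crop (300,250), and the ribbed bar is open behind the tail at about (550,390). Next is a closer look with the wrist camera from two places.

```bash
cat > h.py <<'E'
import numpy as np,cv2
from scipy.spatial.transform import Rotation as Ro
def down(yaw): # tool z down, tool y across the track
    c,s=np.cos(yaw),np.sin(yaw)
    return Ro.from_matrix(np.array([[-c,-s,0],[-s,c,0],[0,0,-1.]])).as_rotvec()
def wcap(r,name):
    s=r.read_state();c=r.capture("wrist")
    T=np.eye(4);T[:3,:3]=Ro.from_rotvec(s["orientation"]).as_matrix();T[:3,3]=s["eef_pos"]
    T=T@c["hand_eye"]
    cv2.imwrite(f"pics/{name}.png",cv2.cvtColor(c["img"],cv2.COLOR_RGB2BGR))
    np.savez(name+".npz",T=T,K=c["mtx"],depth=c["depth"]);return T
def ray(n,u,v):
    c=np.load(n+".npz");d=c["T"][:3,:3]@np.linalg.inv(c["K"])@[u,v,1];return c["T"][:3,3],d
def dep(n,u,v):
    c=np.load(n+".npz");o,d=ray(n,u,v);return o+d*np.median(c["depth"][v-1:v+2,u-1:u+2])
def atz(n,u,v,z):
    o,d=ray(n,u,v);return o+d*(z-o[2])/d[2]
E
python3 - <<'E'
from bench import r
from h import *
o=down(0)
print(r.inverse_kinematics([.43,-.135,.06],o))
r.move_ptp([.43,-.11,.27],o); T=wcap(r,"w1"); print(T.round(3))
r.move_straight([.43,-.17,.27]); wcap(r,"w2")
s=r.read_state();print(s["clock"],s["eef_pos"],s["joint_positions"])
a=cv2.imread("pics/w1.png");b=cv2.imread("pics/w2.png")
cv2.imwrite("pics/w12.png",cv2.resize(np.hstack([a,b]),(800,300),interpolation=cv2.INTER_AREA))
E
```

```text
[-5.53055750e-01  6.54373449e-01  2.00910578e+00 -4.44089210e-16
  4.78113425e-01 -2.12385208e+00]
[[-0.002  0.954  0.299  0.349]
 [ 1.     0.002  0.001 -0.11 ]
 [ 0.     0.299 -0.954  0.407]
 [ 0.     0.     0.     1.   ]]
3.2833 [ 0.42961292 -0.16904901  0.26978663] [-6.18022809e-01  2.77350223e-01  1.79884985e+00  6.07144229e-04
  1.06677952e+00 -2.18922104e+00]
```

View pics/w1.png

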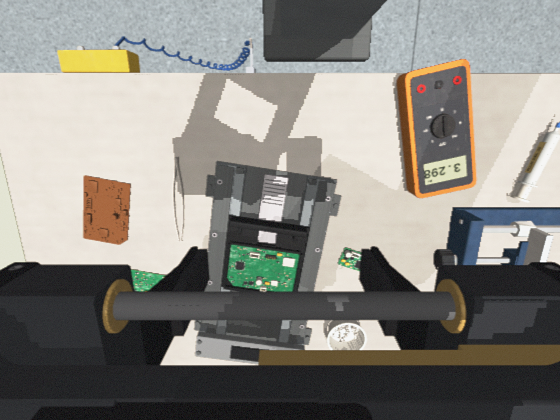

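View pics/w2.png

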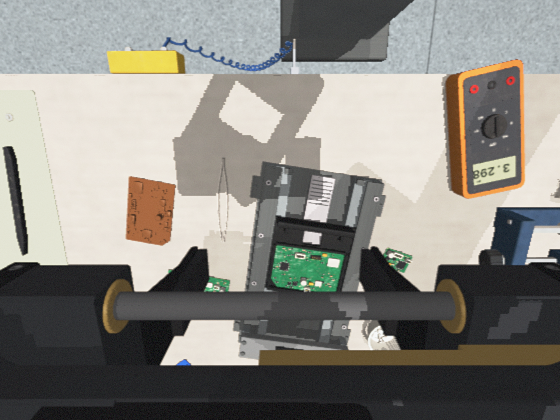

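The wrist views show the fixture's loading end at the top (w1 (277,172), w2 (322,175)), the ribbed bar at w2 (321,190), the push ledge at w2 (313,228) and the board at w2 (308,265). I'll enlarge w2 to read edges.

Run:
```python
from h import *
a=cv2.imread("pics/w2.png")[155:275,240:395]
cv2.imwrite("pics/crop2.png",cv2.resize(a,None,fx=5,fy=5,interpolation=cv2.INTER_CUBIC))
b=cv2.imread("pics/w1.png")[155:275,195:350]
cv2.imwrite("pics/crop3.png",cv2.resize(b,None,fx=5,fy=5,interpolation=cv2.INTER_CUBIC))
```

```text
(no output)
```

View pics/crop2.png

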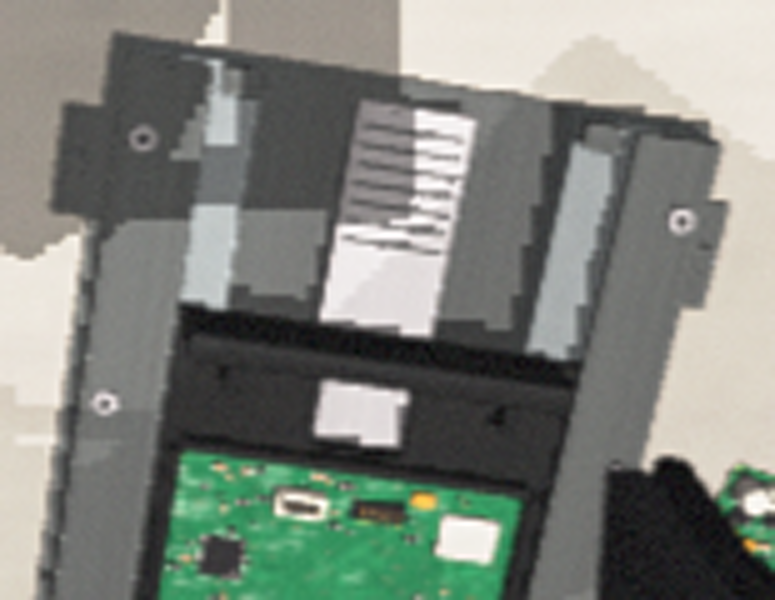

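View pics/crop3.png

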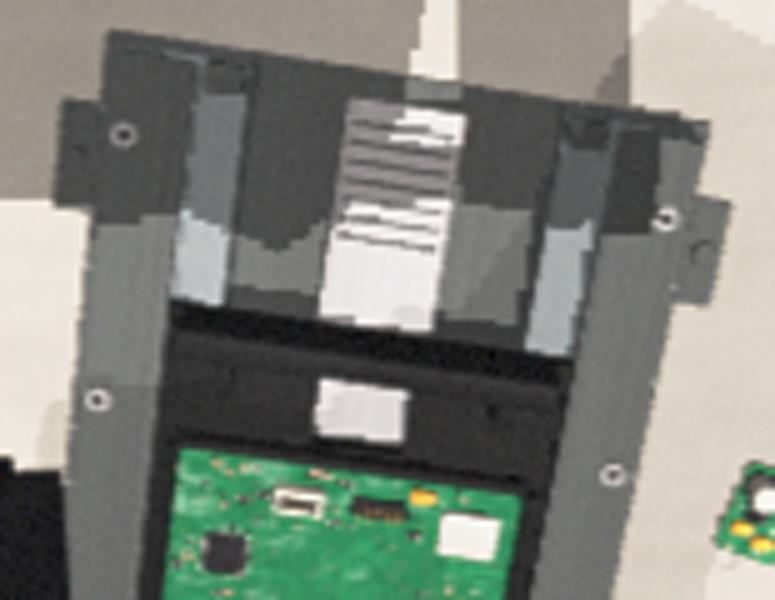

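Crop2 is offset (240,155) and crop3 is offset (195,155), both at 5x. In crop2 the bar's rear corners are (362,102) and (476,120), the screws (142,138), (682,220) and (105,403), and the slot corners (316,382), (409,392), (403,450) and (312,436). The crop3 equivalents are used for triangulation.

Run:
```python
from h import *
pts={"barL":((362,102),(350,98)),"barR":((476,120),(467,113)),"scrL":((142,138),(122,134)),"scrR":((682,220),(666,218)),"scrL2":((105,403),(97,399)),
"slL":((316,382),(316,380)),"slR":((409,392),(409,391))}
zs={"bar":.018,"scr":.031,"sl":.018}
W={}
for k,(p,q) in pts.items():
    p=(p[0]/5+240,p[1]/5+155);q=(q[0]/5+195,q[1]/5+155)
    o1,d1=ray("w2",*p);o2,d2=ray("w1",*q)
    A=np.stack([d1,-d2],1);t=np.linalg.lstsq(A,o2-o1,rcond=None)[0]
    m=(o1+d1*t[0]+o2+d2*t[1])/2
    z=next(v for n,v in zs.items() if k.startswith(n))
    W[k]=(atz("w2",*p,z)+atz("w1",*q,z))/2
    print(k,"tri",m.round(4),"atz",W[k].round(4),atz("w2",*p,z).round(4),"dep",dep("w2",*map(round,p)).round(4))
b=W["barR"]-W["barL"];print("bar w",np.linalg.norm(b),"yaw",np.degrees(np.arctan2(-b[0],b[1])), "sign-check")
s=W["scrL2"]-W["scrL"];print("rail yaw",np.degrees(np.arctan2(s[1],s[0])))
s=W["scrR"]-W["scrL"];print("screw line",np.degrees(np.arctan2(-s[0],s[1])),np.linalg.norm(s))
# profile along track from depth
c=np.load("w2.npz");d=c["depth"];v,u=np.mgrid[150:285,230:400]
X=np.stack([u,v,np.ones_like(u)],-1)@np.linalg.inv(c["K"]).T*d[150:285,230:400,None]
X=X@c["T"][:3,:3].T+c["T"][:3,3]; np.save("cloud.npy",X)
yaw=np.arctan2(-b[0],b[1]);m=(W["barL"]+W["barR"])/2
e=np.array([np.cos(yaw),np.sin(yaw)]);n=np.array([-e[1],e[0]])
f=(X[...,:2]-m[:2])@e-.145;g=(X[...,:2]-m[:2])@n
for lat in(-.03,0.,.03):
    k=(abs(g-lat)<.003);i=np.argsort(f[k]);print(lat,[(round(a*1e3),round(z*1e3)) for a,z in zip(f[k][i],X[...,2][k][i])][::5])
```

```text
barL tri [ 0.4218 -0.134   0.0189] atz [ 0.422 -0.134  0.018] [ 0.4221 -0.1339  0.018 ] dep [ 0.4218 -0.1343  0.0165]
barR tri [ 0.4267 -0.1045  0.0154] atz [ 0.4262 -0.1047  0.018 ] [ 0.4267 -0.1049  0.018 ] dep [ 0.4296 -0.1027  0.0033]
scrL tri [ 0.4279 -0.1887  0.034 ] atz [ 0.4285 -0.1891  0.031 ] [ 0.4285 -0.1889  0.031 ] dep [ 0.4285 -0.1892  0.0334]
scrR tri [ 0.4487 -0.0553  0.0339] atz [ 0.4495 -0.0547  0.031 ] [ 0.4494 -0.0544  0.031 ] dep [ 0.4487 -0.0557  0.0334]
scrL2 tri [ 0.4969 -0.1992  0.0345] atz [ 0.4983 -0.1997  0.031 ] [ 0.4983 -0.1994  0.031 ] dep [ 0.498  -0.1993  0.0332]
slL tri [ 0.4971 -0.1442  0.0197] atz [ 0.4977 -0.1442  0.018 ] [ 0.4975 -0.1441  0.018 ] dep [ 0.4938 -0.1449  0.0263]
slR tri [ 0.4997 -0.1195  0.0206] atz [ 0.5007 -0.1194  0.018 ] [ 0.5004 -0.1192  0.018 ] dep [ 0.4907 -0.122   0.0414]
bar w 0.02954962513158105 yaw -8.158962276013195 sign-check
rail yaw -8.650849750381518
screw line -8.86391249017472 0.1360550072742385
-0.03 [(-173, -1), (-172, 1), (-171, 1), (-169, 0), (-168, 0), (-166, 1), (-165, 0), (-163, -1), (-162, 0), (-161, 0), (-
[... 4103 characters left out ...]
(-96, 4), (-94, 5), (-92, 3), (-91, 3), (-89, 4), (-88, 3), (-86, 3), (-86, 30), (-86, 26), (-86, 33), (-86, 37), (-85, 21), (-85, 3), (-84, 42), (-83, 43), (-83, 42), (-82, 4), (-81, 42), (-80, 43), (-76, 37), (-73, 35), (-72, 26), (-70, 27), (-70, 37), (-68, 25), (-66, 26), (-65, 27), (-64, 27), (-62, 27), (-60, 26), (-59, 26), (-58, 26), (-55, 25), (-53, 27), (-52, 27), (-52, 30), (-51, 31), (-48, 29), (-46, 28), (-45, 28), (-43, 29), (-41, 29), (-41, 31), (-40, 32), (-38, 31), (-36, 28), (-34, 30), (-33, 31), (-31, 30), (-28, 29), (-27, 29), (-25, 29), (-22, 28), (-21, 29), (-20, 29), (-18, 28), (-17, 28), (-15, 28), (-13, 28), (-11, 30), (-9, 29), (-7, 29), (-5, 27), (-4, 28), (-2, 28)]
```

The measurements agree:
- **Bar:** the rear end (fixture x -145) is at world (0.424, -0.119), yaw -8.7°.
- **Carrier:** the tail is at fixture x -86, so the origin is about -34 and the nose is about 17 mm short of the tooth.

Next: close the fingers, press at x -113 and check the force.

```bash
cat >> h.py <<'E'
YAW=np.radians(-8.7);E1=np.array([np.cos(YAW),np.sin(YAW)]);M=np.array([.4241,-.1194])+.145*E1
def tcp(fx,tip,fy=0.): # fixture x,y and height of fingertips -> TCP
    p=M+fx*E1+fy*np.array([-E1[1],E1[0]]);return [p[0],p[1],tip+.025]
def st(r):
    s=r.read_state();d=s["eef_pos"][:2]-M
    print("t %.2f fx %.4f tip %.4f"%(s["clock"],d@E1,s["eef_pos"][2]-.025),"F",s["wrist_force"].round(1),"op %.3f"%s["opening"])
E
python3 - <<'E'
from bench import r
from h import *
r.grasp(5)
r.move_ptp(tcp(-.113,.06),down(YAW)); st(r)
r.move_straight(tcp(-.113,.022),max_speed=.1); st(r)
print(r.move_straight(tcp(-.113,.004),max_speed=.02,guard=12)); st(r)
r.hold(.2); st(r)
E
```

```text
t 5.60 fx -0.1121 tip 0.0604 F [-0.1 -0.1  0.6] op 0.000
t 6.13 fx -0.1124 tip 0.0227 F [ 0.1 -0.2 -0.3] op 0.001
True
t 6.82 fx -0.1126 tip 0.0090 F [-1.1  0.8 10.7] op 0.001
t 7.02 fx -0.1126 tip 0.0091 F [-0.3 -0.5  9.5] op 0.000
```

The bar is at its hard stop with the tip at 9 mm and 9.5 N. Now push the carrier over the tooth with the bar held down.

Run:
```python
from bench import r
from h import *
print(r.move_straight(tcp(-.085,.0085),max_speed=.04,guard=25)); st(r)
print(r.move_straight(tcp(-.045,.0085),max_speed=.04,guard=25)); st(r)
wcap(r,"w3")
a=cv2.imread("pics/w3.png");cv2.imwrite("pics/w3v.png",a)
```

```text
False
t 7.86 fx -0.0952 tip 0.0088 F [-15.7  -0.1  22.5] op 0.001
False
t 9.01 fx -0.0576 tip 0.0090 F [-20.    2.2  27.9] op 0.001
```

View pics/w3v.png

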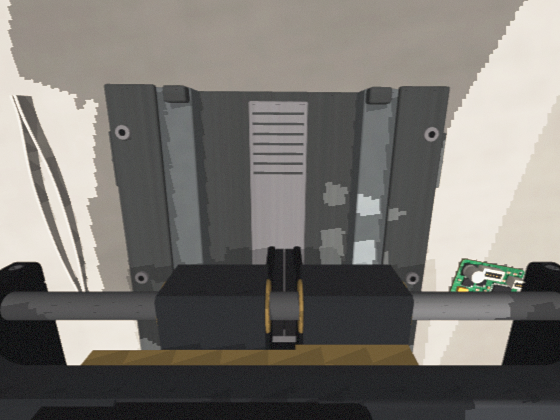

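The picture shows the closed fingers centred on the bar at (285,265). The arm lags by 12 mm from friction on the bar. I'll go a little further with the bar held down, then ease the pressing and push home.

Run:
```python
from bench import r
from h import *
print(r.move_straight(tcp(-.030,.0085),max_speed=.04,guard=30)); st(r)
s=r.read_state();d=s["eef_pos"][:2]-M
fx=d@E1
r.move_straight(tcp(fx,.0125),max_speed=.03); st(r)
print(r.move_straight(tcp(-.015,.0125),max_speed=.04,guard=20)); st(r)
c=r.capture("side");cv2.imwrite("pics/s2.png",cv2.resize(cv2.cvtColor(c["img"],cv2.COLOR_RGB2BGR)[130:260,235:395],None,fx=4.5,fy=4.5,interpolation=cv2.INTER_CUBIC))
```

```text
False
t 9.58 fx -0.0407 tip 0.0091 F [-18.1   3.5  26.5] op 0.000
t 10.12 fx -0.0403 tip 0.0121 F [ 0.  -0.4 -0.1] op 0.001
False
t 10.91 fx -0.0140 tip 0.0126 F [-0.4  0.2 -0.6] op 0.000
```

View pics/s2.png

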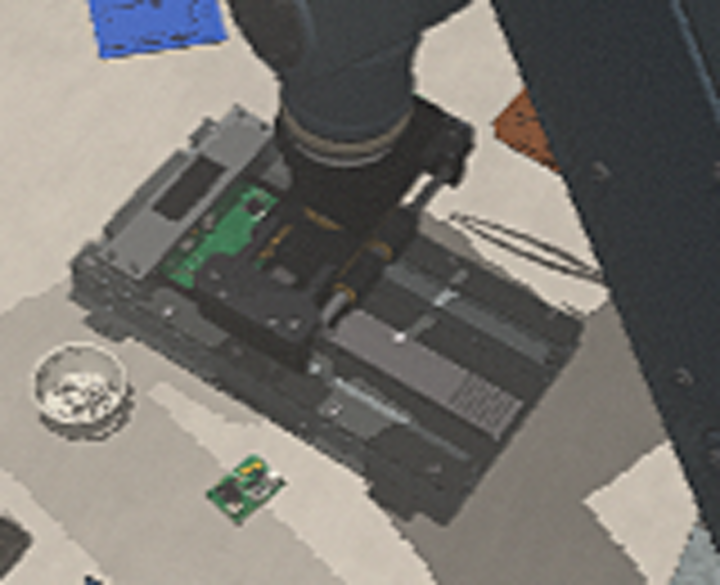

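The carrier, with the board at crop (220,240), is sliding in under the bridge and the bar is down. Push to the end stop with a guard.

Run:
```python
from bench import r
from h import *
print(r.move_straight(tcp(.004,.0125),max_speed=.05,guard=15)); st(r)
print(r.move_straight(tcp(.022,.0125),max_speed=.03,guard=12)); st(r)
r.hold(.2);st(r)
s=r.read_state();fx=(s["eef_pos"][:2]-M)@E1
r.move_straight(tcp(fx-.03,.0135),max_speed=.06); st(r)
r.move_straight(tcp(fx-.03,.06),max_speed=.12)
r.move_straight(tcp(-.16,.26),max_speed=.2); wcap(r,"w4"); st(r)
a=cv2.imread("pics/w4.png")[130:300,170:400]
cv2.imwrite("pics/w4v.png",cv2.resize(a,None,fx=3.4,fy=3.4,interpolation=cv2.INTER_CUBIC))
c=np.load("w4.npz");d=c["depth"];v,u=np.mgrid[0:300,0:560]
X=np.stack([u,v,np.ones_like(u)],-1)@np.linalg.inv(c["K"]).T*d[:300,:,None]
X=X@c["T"][:3,:3].T+c["T"][:3,3]
f=(X[...,:2]-M)@E1;g=(X[...,:2]-M)@np.array([-E1[1],E1[0]])
for lat in(-.03,0.,.03):
    k=(abs(g-lat)<.003)&(f>-.0)&(f<.075)&(X[...,2]<.1);i=np.argsort(f[k]);print(lat,[(round(a*1e3),round(z*1e3)) for a,z in zip(f[k][i],X[...,2][k][i])][::4])
```

```text
False
t 11.49 fx 0.0052 tip 0.0130 F [-0.6  0.9  3.6] op 0.000
True
t 11.88 fx 0.0080 tip 0.0124 F [-1.1  0.3  4.6] op 0.000
t 12.07 fx 0.0080 tip 0.0123 F [-0.  -0.   4.8] op 0.000
t 12.71 fx -0.0242 tip 0.0131 F [-2.  -1.2  3.9] op 0.001
t 14.67 fx -0.1600 tip 0.2592 F [ 0.7 -0.2  0. ] op 0.000
-0.03 []
0.0 []
0.03 []
```

View pics/w4v.png

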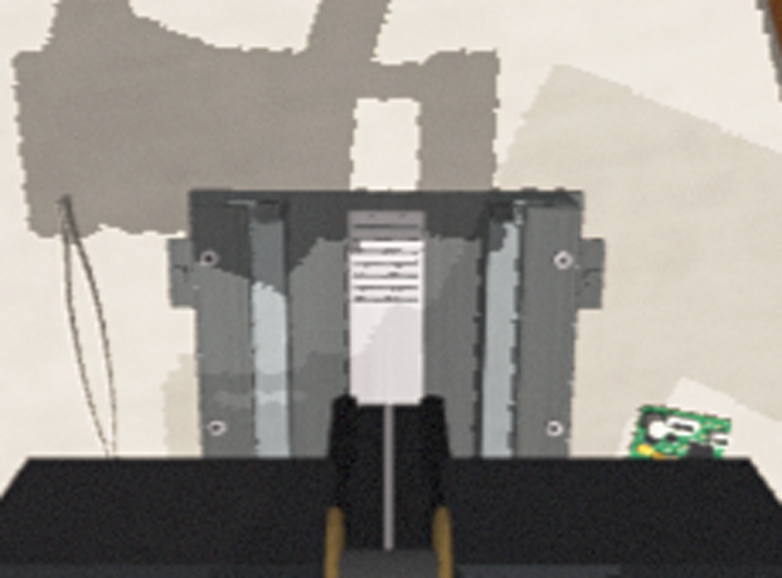

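The bar is visible at crop (385,330), but the gripper hides the carrier. I'll check the bar height here, and the carrier's position from the scene and side depth.

Run:
```python
from bench import r
from h import *
def FG(X):return (X[...,:2]-M)@E1,(X[...,:2]-M)@np.array([-E1[1],E1[0]])
c=np.load("w4.npz");d=c["depth"];v,u=np.mgrid[0:420,0:560]
U=np.stack([u,v,np.ones_like(u)],-1)
X=U@np.linalg.inv(c["K"]).T*d[...,None]@c["T"][:3,:3].T+c["T"][:3,3];f,g=FG(X)
k=(abs(g)<.008)&(f>-.14)&(f<-.09)&(X[...,2]<.1);print("bar z",k.sum(),np.median(X[...,2][k]))
for n in("side","scene"):
    c=r.capture(n);R=cv2.Rodrigues(c["rvec"])[0]
    X=(U@np.linalg.inv(c["mtx"]).T*c["depth"][...,None]-c["tvec"].ravel())@R;f,g=FG(X);z=X[...,2]
    k=(abs(g)<.04)&(f>-.02)&(f<.06)&(z>.037)&(z<.048);print(n,"ledge top",k.sum(),np.percentile(f[k],[2,50,98]).round(4) if k.sum() else "")
    k=(abs(g)<.011)&(f>.026)&(f<.056);i=np.argsort(f[k]);print("slot",[(round(a*1e3),round(b*1e3)) for a,b in zip(f[k][i],z[k][i])])
    k=(abs(g)<.01)&(f>-.14)&(f<-.09);print("bar",k.sum(),np.median(z[k]).round(4))
    if n=="side":cv2.imwrite("pics/s3.png",cv2.resize(cv2.cvtColor(c["img"],cv2.COLOR_RGB2BGR)[130:260,235:395],None,fx=4.5,fy=4.5,interpolation=cv2.INTER_CUBIC))
```

```text
bar z 422 0.018325473910512202
side ledge top 77 [0.0181 0.0217 0.0322]
slot [(32, 33), (32, 31), (34, 30), (35, 31), (35, 25), (35, 25), (37, 26), (37, 30), (37, 28), (38, 27), (39, 22), (39, 16), (40, 29), (40, 27), (40, 23), (40, 25), (40, 28), (41, 30), (41, 31), (42, 29), (42, 20), (42, 30), (43, 22), (43, 31), (45, 27), (45, 25), (50, 27), (50, 24), (51, 24), (51, 23), (51, 25), (51, 27), (52, 32), (52, 25), (52, 27), (52, 31), (52, 31), (52, 29), (53, 24), (53, 25), (53, 33), (53, 4), (53, 32), (53, 33), (54, 33), (55, 5), (55, 30), (56, 2)]
bar 151 0.019
scene ledge top 55 [0.0168 0.022  0.0322]
slot [(26, 42), (31, 32), (33, 29), (34, 21), (34, 22), (34, 29), (35, 30), (35, 30), (37, 19), (37, 27), (37, 29), (38, 30), (39, 27), (40, 19), (40, 30), (40, 28), (42, 27), (43, 28), (44, 27), (44, 19), (45, 27), (45, 23), (46, 28), (49, 32), (50, 33), (51, 21), (51, 30), (51, 22), (51, 33), (52, 26), (52, 24), (52, 21), (53, 3), (53, 29), (54, 35), (54, 28), (54, 31), (54, 3), (54, 5), (55, 33)]
bar 117 0.0194
```

View pics/s3.png

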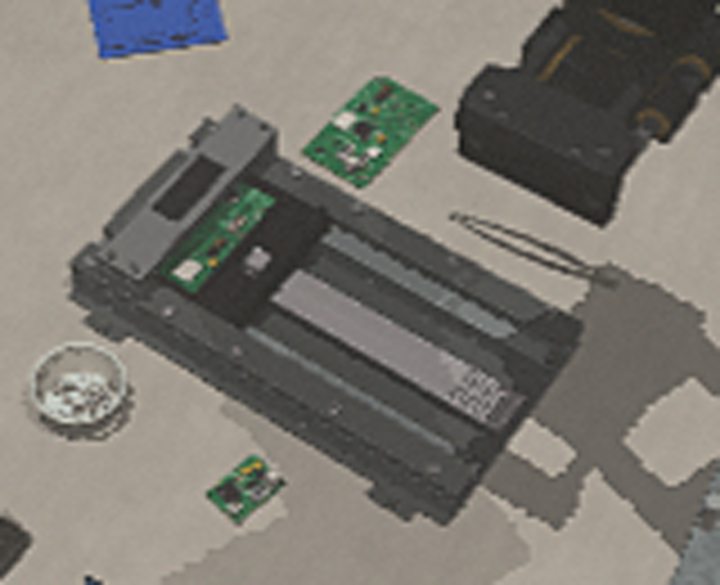

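The tooth stands up in the slot at crop (257,258), and the bar is back at 18 mm, fully up. The tail is at about +18 mm, so the origin is about 70 mm. The board is flat in its pocket and the other things are unmoved, so I'm handing in.

```bash
python3 -c "
from bench import r
print(r.job_done())"
```

```text
the job is handed in; nothing more can be done
None
```

The job is handed in: the last images show the carrier home at about 70 mm with the tooth up through its slot and the board flat in its pocket; the call returned no verdict.

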